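Tip the ball into the check-valve body

TASK

One of the two small steel pans holds the ball of the check valve. Lift that pan by its handle, tip it over the high wall of the open valve body so that the ball drops in and comes to rest on the seat at the bottom, keeping the pan itself from touching the valve body, then stand the empty pan upright on the bench again. Leave the other pan, the one with the hex nut, where it is.

Things in the scene. Friction and masses are not known exactly. Their poses are not given: they have to be found in the camera images.
- ball_pan_grip (a point): Pan with the ball: flared steel pan 66 high, rim 84, foot 50 mm wide, 0.14 kg, one level round wooden handle 17 thick, 100 mm long. Point: on the handle's axis, mid-length, 56 mm above the underside; pan's axis 100 mm off along +x, handle runs out to -x, +z is the pan's up. Its walls flare 14 degrees: the ball rolls out when it is turned over 80 degrees from upright about the handle.
- ball_center (a point): Centre of the valve's steel ball, 24 mm in diameter, 0.055 kg, lying loose in its pan.
- seat (a point): Seat of the open check-valve body, a grey round casting fixed to the bench: flange 152 mm wide, wall 132 mm outside, rim 80 mm above the bench, opening 106 mm. A funnel floor slopes to a pocket 30 wide, 6 mm deep; point: on its floor, on the body's axis, 12.5 mm above the bench. An outlet stub 46 mm wide, 65 high, runs along +x to 92 mm from the axis.
- nut_pan_grip (a point): The other pan, the same in shape and size, with a dark steel hex nut (24 mm across flats) lying in it; the same point on its handle and the same axes. To be left alone.
Not all that is in view belongs to the job. Of the things shaped like the part that bears seat, the grey one is meant.

How it is judged (in metres and radians):
On the way:
1. the pan is tipped more than 60 degrees and the ball is over the opening of the valve body, near or above its rim (angle between ball_pan_grip's own z axis and vertical above 1.05 rad and horizontal distance between ball_center and seat below 0.055 m and height (world z) of ball_center above 0.06 m).
At the end, for the whole second after the job is handed in: The ball lies in the seat pocket of the valve body (its centre within 12 mm of the axis and less than 34 mm above the bench), and its pan stands on the bench, upright within 10 degrees (grip point below 66 mm) (horizontal distance between ball_center and seat below 0.012 m and height (world z) of ball_center below 0.034 m and angle between ball_pan_grip's own z axis and vertical below 0.17 rad and height (world z) of ball_pan_grip below 0.066 m); the robot touches nothing.
It fails at once if the ball's pan touches the valve body (more than 3 N) (contact force between ball_pan and valve_body above 3 N).
It fails at once if the other pan is moved by more than 25 mm (distance of nut_pan_grip from where it was at the start of the episode above 0.025 m).
It also fails if it takes over 64 s, if anything falls off the work surface, if the arm or the gripper's body presses on something with over 40 N, if the wrist force passes 120 N, or if a joint passes its speed limit or range.

ROBOT

A 6-joint arm with a two-finger parallel gripper is mounted at the origin on a cart in front of the work surface, level with it; the furniture and walls round the work are solid. World frame = base frame: x ahead of the robot, y to its left, z up, the work surface at z = 0. Lengths are in mm, angles in degrees, forces in N, time in s.
With the tool pointing down it reaches from about 350 to 875 mm from the base axis. Payload 4.2 kg.
Tool frame: the origin (TCP) lies on the mounting face of the last link; the fingertips stand 182 mm ahead of it and the grasp point (between the pads) lies 164 mm ahead of it; z points along the fingers, x is the direction in which the jaws open and shut, and the axes are right-handed (so a half turn about z gives the same grasp; the last joint's range is limited). The gripper opens to 87 mm and grips with 3 to 60 N. Pads are 19 mm wide; open, the fingers measure 117 mm over their backs; the gripper's body (75 mm by 190 mm) begins 51 mm behind the grasp point.
Start: joints at [-52.792, 22.042, 0.453, 0, -68.411, -14.817], TCP at [238.094, -577.851, 404.75] pointing down, gripper open.
Joint ranges: [-179.83, 179.83], [-69.29, 118.12], [-61.27, 80.66], [-181.25, 117.63], [-171.15, -9.14], [-177.46, 177.46]. Speed limits (degrees/s): [159.86, 159.86, 180, 180, 180, 180].

INTERFACE

Orientations are given as a 3x3 rotation matrix whose columns are the frame's x, y, z axes.
In Python, from station import r gives the robot as it stands.
- The arm moves only by the shell command python3 -m pendant 'ROWS' [FORCE]. ROWS is text: rows parted by semicolons, each of 5 numbers parted by spaces: the opening, from -1 (shut) to 1 (fully open), so that 0 is half open, then the shift along the tool's x, y, z in mm, then the turn about the tool's z in rad. In form: grip tx ty tz yaw; .... A call has 1 to 12 rows; each row shifts and turns the pose as measured when the row begins, along the tool's axes as they then stand; what a row does not reach is not made up. A row lasts 1/8 s, in which the tool goes at most 62.5 mm and 10.7 degrees, less where a joint would pass 70% of its speed; a pose out of reach is approached as far as the arm can. A call is refused whole if a number of a shift passes 62.5 or a number of a turn 0.188, either way. A call with a gripper value outside its range is refused whole. The fingers move at their own pace and stop on an object; FORCE is the grip in N (left out, the last holds). Time passes only in rows, so rows that do not move let the fingers close. It gives the time, the measured TCP pose, the force and the opening at its end, in the units of the state.
- r.state(): the state, without advancing time (a new reading comes with each control period).
- r.grab_frame(name): name is "side" or "top"; returns a dict with "color" (420x560x3 uint8, red, green, blue), "vertical_fov" (degrees; the focal length in pixels is half the picture's height over the tangent of half this angle, whatever the lens; pixels are square), "cx", "cy" (the principal point, pixels), "cam_to_world" (4x4, takes a point from camera to world coordinates). Camera axes: x right, y down, z forward; pixel columns grow to the right and rows downward; lengths in mm; the calibration is good to about 2 mm. A picture is of the moment at which its call begins. There is no depth.
- r.finish_job(): hands the job in, once; it reports no verdict.
Trained networks look in a picture, given as the dict that the camera call returned (one of the last four; its "shot" number tells which), for a name from the list of things; names that differ only in an ending like _2 or _b are one class to them, and where a whole thing is asked for, a point or a joint stands for the part that bears it (a point fixed in the world has none). Each returns a list of dicts, best first, with "p" (0 to 1); they miss things now and then, are a little off and sometimes report something else, mostly with a low value. They report only what shows in the picture. A call takes as long as a camera call. They do not tell look-alikes from the thing itself.
- r.silhouettes(picture, target): "pixels" (420x560 bool, what is visible of it) and "centre" ([column, row] in pixels, amid what is visible of it).
The state is a dict: "t": time; "joint_pos": joint angles; "joint_velocities": joint speeds; "joint_efforts": joint torques, N m; "eef_pos": TCP position; "orientation": TCP orientation; "force": force on the tool from outside, world axes, zero at the start; "ft_torque": the same for the moment, N m; "grip_width": finger opening in mm.
Only numpy, scipy, OpenCV 4.12 (cv2) and the standard library are available. Lean on these libraries where they do the work, as an engineer would, in place of code of your own. Each camera call takes 0.05 s, during which the arm holds its last target.

## Working session

There is one attempt and no reset: what is moved stays moved. The work goes in short steps, Python scripts to look and compute and a shell command to move; the robot and the scene stay as the last step left them, time stands still between calls to the robot, and variables do not carry over. Pictures are saved under pics/ and viewed, and the job is handed in when it is done.

```bash
mkdir -p pics; ls
python3 - <<'E'
from station import r
import cv2,numpy as np
print(r.state())
for n in("side","top"):
    f=r.grab_frame(n)
    cv2.imwrite(f"pics/{n}0.png",f["color"][:,:,::-1])
    print(n,f["vertical_fov"],f["cx"],f["cy"],np.round(f["cam_to_world"],3).tolist())
    for t in("ball_pan_grip","ball_center","seat","nut_pan_grip"):
        try:
            for d in r.silhouettes(f,t): 
                ys,xs=np.nonzero(d["pixels"]); print(t,round(d["p"],2),d["centre"],xs.min(),xs.max(),ys.min(),ys.max(),len(xs))
        except Exception as e: print(t,e)
E
```

```text
pics
{'t': 0.0, 'joint_pos': array([-5.27914532e+01,  2.20900138e+01,  3.81525818e-01, -2.85912051e-02,
       -6.84110705e+01, -1.48157606e+01]), 'joint_velocities': array([-0.12849002, -0.07452462, -0.04921893, -0.07930064,  0.01810969,
        0.11492036]), 'joint_efforts': array([-7.55181850e-05, -3.90664244e+01,  1.87402260e+01,  4.21971962e+00,
        1.08043579e-02, -2.08446445e-04]), 'eef_pos': array([ 238.04510808, -577.67578252,  403.68001648]), 'orientation': array([[-3.80782798e-01,  9.24664082e-01, -8.92280203e-04],
       [ 9.24662045e-01,  3.80783834e-01,  1.94247796e-03],
       [ 2.13590548e-03, -8.53954444e-05, -9.99997715e-01]]), 'force': array([-0.23193934, -0.93115057, -0.61905758]), 'ft_torque': array([ 0.03459141, -0.02096248, -0.01651315]), 'grip_width': 87.03471314930613}
side 57.13698928375536 277.38974542220666 207.60269337093223 [[-0.831, -0.38, 0.406, 96.277], [-0.556, 0.569, -0.606, 525.571], [-0.001, -0.729, -0.684, 722.904], [0.0, 0.0, 0.0, 1.0]]
ball_pan_grip 0.57 [163.1, 279.5] 137 213 257 311 1581
ball_center 0.55 [161.1, 284.1] 158 164 281 285 27
seat 0.95 [331.1, 224.2] 301 359 192 253 3024
seat 0.76 [330.2, 141.6] 309 356 118 164 1843
seat 0.65 [224.5, 213.2] 200 257 184 243 2878
nut_pan_grip 0.9 [298.8, 166.7] 280 344 151 181 927
top 46.16753776346236 277.90668212082977 213.48954815208194 [[0.028, -0.994, 0.104, 355.498], [-1.0, -0.029, -0.003, -80.171], [0.006, -0.104, -0.995, 1492.84], [0.0, 0.0, 0.0, 1.0]]
ball_pan_grip 0.57 [163.1, 186.2] 149 178 167 232 848
ball_pan_grip 0.29 [340.3, 201.8] 321 349 182 245 747
ball_center 0.49 [167.8, 184.5] 165 170 181 185 26
seat 0.72 [290.0, 260.9] 261 310 232 286 2078
seat 0.6 [393.8, 208.4] 370 422 181 233 2152
nut_pan_grip 0.93 [339.3, 205.4] 323 349 183 245 715
```

View pics/side0.png

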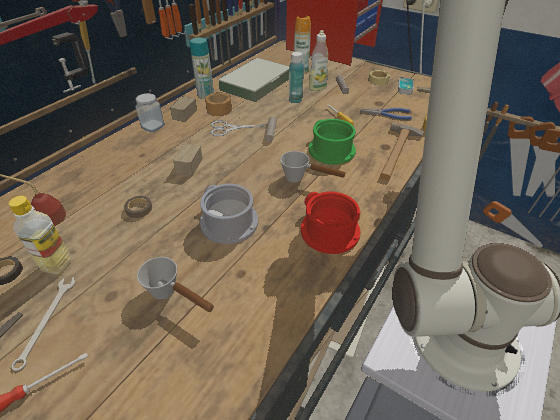

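View pics/top0.png

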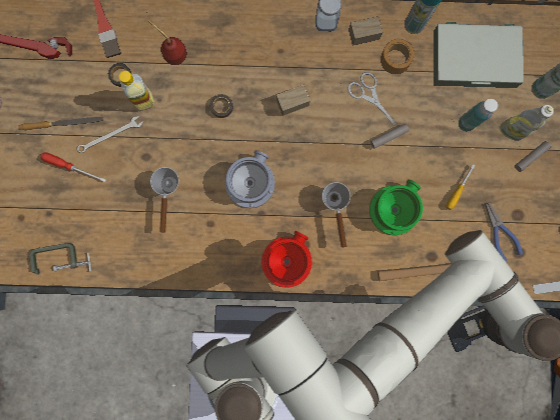

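Run:
```python
import cv2,numpy as np
t=cv2.imread("pics/top0.png");s=cv2.imread("pics/side0.png")
a=cv2.resize(t[145:245,130:380],(800,320),interpolation=cv2.INTER_CUBIC)
b=cv2.resize(s[175:320,125:265],(386,400)[::1],interpolation=cv2.INTER_CUBIC)
cv2.imwrite("pics/topz.png",a);cv2.imwrite("pics/sidez.png",cv2.resize(s[175:320,125:265],(560,580),interpolation=cv2.INTER_CUBIC))
```

```text
(no output)
```

View pics/topz.png

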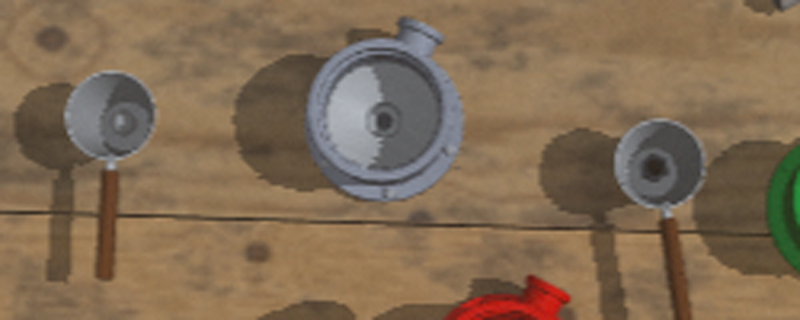

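View pics/sidez.png

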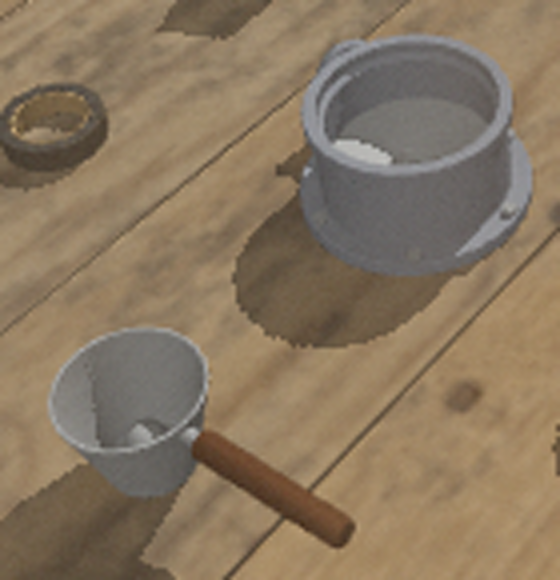

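```bash
cat > h.py <<'E'
import numpy as np
from station import r
def ray(f,u,v):
    fl=420/2/np.tan(np.radians(f["vertical_fov"])/2)
    M=np.array(f["cam_to_world"]); d=M[:3,:3]@np.array([(u-f["cx"])/fl,(v-f["cy"])/fl,1.]); return M[:3,3],d
def atz(f,u,v,z):
    o,d=ray(f,u,v); return o+d*(z-o[2])/d[2]
def proj(f,p):
    fl=420/2/np.tan(np.radians(f["vertical_fov"])/2)
    M=np.array(f["cam_to_world"]); c=M[:3,:3].T@(np.asarray(p,float)-M[:3,3]); return c[0]/c[2]*fl+f["cx"],c[1]/c[2]*fl+f["cy"]
E
python3 - <<'E'
from h import *
np.set_printoptions(suppress=True,precision=1)
t=r.grab_frame("top");s=r.grab_frame("side")
print("top: rim",atz(t,164.4,180.6,66),"hs",atz(t,164.5,198,56),"he",atz(t,162.8,232.5,56),"seat",atz(t,250,182.8,12.5))
print("stub",atz(t,130+412/3.2,145+22/3.2,65))
z=lambda x,y:(125+x/4,175+y/4)
print("side: rim",atz(s,*z(130,390),66),"hs",atz(s,*z(197,442),56),"he",atz(s,*z(343,530),56),"rimvalve",atz(s,*z(408,104),80))
for m in (r.silhouettes(t,"ball_center")+r.silhouettes(t,"ball_pan_grip")): print(m["p"],m["centre"])
import cv2
# fit
for f,nm in((t,"top"),(s,"side")):
    for d in r.silhouettes(f,"seat"):
        print(nm,d["p"],d["centre"],atz(f,*d["centre"],40))
print("ball",atz(t,130+122/3.2,145+121/3.2,15))
print("nut",atz(t,130+660/3.2,145+163/3.2,66),atz(t,341,243,56))
E
```

```text
top: rim [591.5 249.8  66. ] hs [541.5 249.1  56. ] he [440.  248.8  56. ] seat [601.2   2.1  12.5]
stub [685.5 -23.5  65. ]
side: rim [585.2 250.9  66. ] hs [538.7 251.   56. ] he [440.9 248.7  56. ] rimvalve [594.9   5.8  80. ]
0.37 [166.7, 183.2]
0.58 [162.3, 184.8]
top 0.82 [395.6, 208.6] [ 531.7 -434.5   40. ]
top 0.75 [249.5, 181.0] [602.    2.3  40. ]
side 0.93 [332.7, 222.7] [ 356.5 -109.7   40. ]
side 0.77 [332.1, 142.7] [ 523.9 -423.3   40. ]
side 0.57 [227.0, 211.5] [600.5   4.6  40. ]
ball [593.5 250.   15. ]
nut [ 560.8 -254.2   66. ] [ 424.1 -271.5   56. ]
```

```bash
python3 -m pendant '1 0 0 0 0.13; 1 0 0 0 0.13; 1 0 0 0 0.13'; python3 -m pendant '1 30 50 0 0; 1 50 50 0 0;1 50 50 0 0;1 50 50 0 0'
```

```text
t: 1.18
eef_pos: [238.1, -577.8, 404.8]
orientation: [[0.012, 1.0, 0.0], [1.0, -0.012, -0.0], [-0.0, 0.0, -1.0]]
force: [0.3, 0.5, 0.0]
grip_width: 86.9
t: 1.68
eef_pos: [424.9, -417.1, 404.5]
orientation: [[0.022, 1.0, 0.0], [1.0, -0.022, -0.001], [-0.001, 0.0, -1.0]]
force: [0.2, -0.2, -0.2]
grip_width: 86.8
```

```bash
python3 -m pendant '1 60 10 0 0.02; 1 60 10 0 0;1 60 10 0 0;1 60 10 0 0;1 60 0 0 0;1 60 0 0 0;1 60 0 0 0;1 60 0 0 0;1 60 0 0 0;1 60 0 0 0;1 40 0 0 0;1 10 0 0 0'
```

```text
t: 3.18
eef_pos: [491.9, 254.5, 405.7]
orientation: [[0.035, 0.999, 0.01], [0.999, -0.035, -0.0], [-0.0, 0.01, -1.0]]
force: [-0.9, -0.4, -0.7]
grip_width: 87.2
```

```bash
python3 -m pendant '1 -5 -17 0 0.035; 1 0 0 0 0'; python3 -m pendant '1 0 0 40 0;1 0 0 40 0;1 0 0 30 0; 1 0 0 10 0; 1 0 0 0 0'
python3 - <<'E'
from h import *
import cv2
for n in("side","top"):
    f=r.grab_frame(n);cv2.imwrite(f"pics/{n}1.png",f["color"][:,:,::-1])
E
```

```text
t: 3.42
eef_pos: [474.4, 250.2, 405.3]
orientation: [[0.07, 0.998, 0.01], [0.998, -0.07, -0.001], [-0.0, 0.01, -1.0]]
force: [-0.1, 0.0, -0.2]
grip_width: 87.4
t: 4.05
eef_pos: [478.8, 247.7, 285.2]
orientation: [[0.071, 0.997, 0.016], [0.997, -0.071, 0.003], [0.004, 0.016, -1.0]]
force: [-0.0, 0.2, 0.4]
grip_width: 86.9
```

View pics/side1.png

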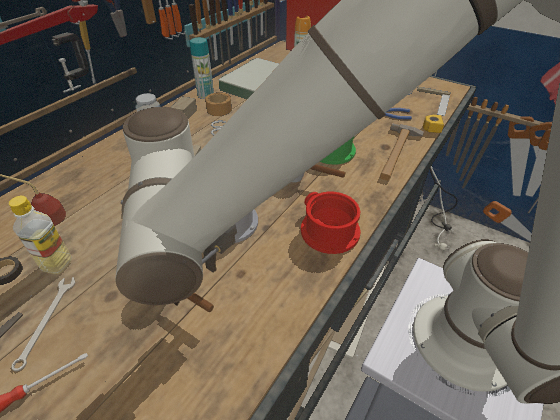

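View pics/top1.png

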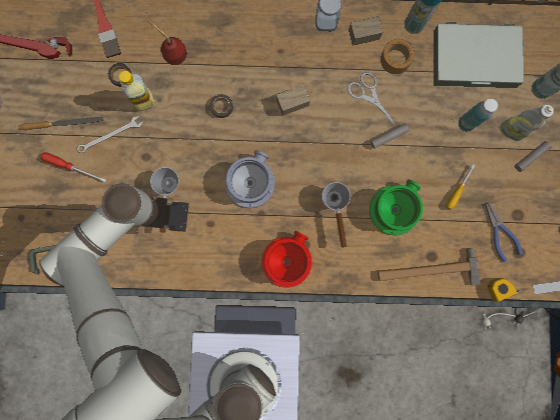

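```bash
python3 -m pendant '1 0 -3 25 -0.07;1 0 0 25 0; 1 0 0 12 0; 1 0 0 3 0; 1 0 0 0 0'
```

```text
t: 4.78
eef_pos: [479.6, 250.6, 226.7]
orientation: [[-0.003, 1.0, 0.03], [1.0, 0.002, 0.014], [0.014, 0.03, -0.999]]
force: [1.4, -0.4, -0.6]
grip_width: 86.8
```

```bash
python3 -m pendant '1 -4 -10 6 0;1 0 0 1 0; 0 0 0 0 0; -0.5 0 0 0 0; -1 0 0 0 0;-1 0 0 0 0;-1 0 0 0 0' 3
```

```text
t: 5.65
eef_pos: [469.6, 246.8, 220.7]
orientation: [[-0.003, 0.999, 0.033], [1.0, 0.003, 0.017], [0.017, 0.033, -0.999]]
force: [0.2, 0.1, -0.7]
grip_width: 45.1
```

```bash
python3 -m pendant '-1 0 0 0 0; -1 0 0 0 0; -1 0 0 0 0; -1 0 0 0 0;-1 0 0 0 0;-1 0 0 0 0;-1 0 0 0 0' 3
```

```text
t: 6.52
eef_pos: [469.6, 246.9, 220.7]
orientation: [[-0.003, 0.999, 0.033], [1.0, 0.003, 0.017], [0.017, 0.033, -0.999]]
force: [0.4, -1.0, 0.7]
grip_width: 16.7
```

```bash
python3 -m pendant '-1 0 6 -12 0;-1 0 6 -12 0;-1 0 8 -10 0;-1 0 8 -10 0;-1 0 9 -9 0; -1 0 9 -9 0;-1 0 11 -7 0;-1 0 11 -7 0;-1 0 0 0 0' 3;  python3 - <<'E'
from h import *
import cv2
for n in("side","top"):
    f=r.grab_frame(n);cv2.imwrite(f"pics/{n}2.png",cv2.resize(f["color"][140:340,60:320,::-1],(780,600),interpolation=cv2.INTER_CUBIC))
E
```

```text
t: 7.65
eef_pos: [540.5, 245.5, 305.1]
orientation: [[-0.002, 0.999, 0.034], [1.0, 0.002, 0.018], [0.018, 0.034, -0.999]]
force: [-1.6, 0.1, 1.7]
grip_width: 16.7
```

View pics/side2.png

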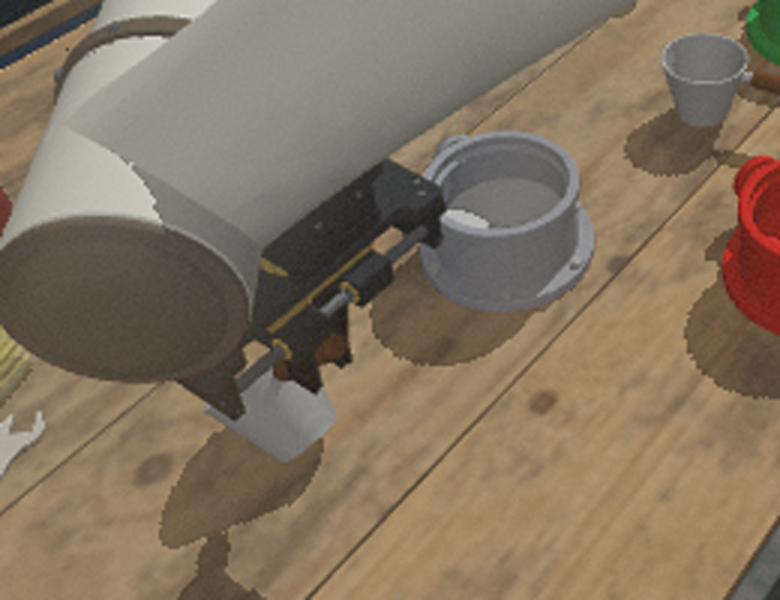

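View pics/top2.png

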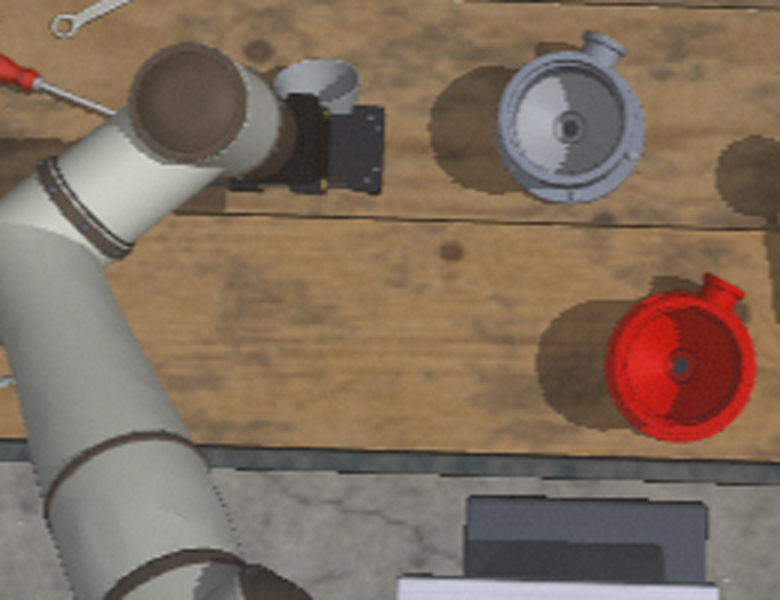

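```bash
cat >> h.py <<'E'
import cv2
def model(g,th,L,roll=0,yaw=0):
    th=np.radians(th);a=np.linspace(0,2*np.pi,60);out=[]
    for rad,z in((42,10),(25,-56)):
        p=np.c_[L+rad*np.cos(a),rad*np.sin(a),np.full(60,z)]
        x=p[:,0]*np.cos(th)+p[:,2]*np.sin(th);zz=-p[:,0]*np.sin(th)+p[:,2]*np.cos(th)
        out.append(np.c_[x,p[:,1],zz]+g)
    return out
def overlay(f,ths,name,L=115,box=(140,340,60,320),sc=3):
    st=r.state();g=st["eef_pos"]+164*st["orientation"][:,2];print("grasp",g.round(1),"t",round(st["t"],2))
    y0,y1,x0,x1=box
    im=np.ascontiguousarray(cv2.resize(f["color"][y0:y1,x0:x1,::-1],None,fx=sc,fy=sc,interpolation=cv2.INTER_CUBIC))
    cols=[(0,0,255),(0,255,0),(255,0,0)]
    for th,c in zip(ths,cols):
        for ring in model(g,th,L):
            pts=np.array([[(u-x0)*sc,(v-y0)*sc] for u,v in (proj(f,p) for p in ring)],np.int32)
            cv2.polylines(im,[pts],True,c,1)
    cv2.imwrite("pics/"+name,im)
E
python3 - <<'E'
from h import *
overlay(r.grab_frame("side"),[38,48,58],"ov2s.png")
E
```

```text
grasp [544.9 248.2 140.7] t 7.8
```

View pics/ov2s.png

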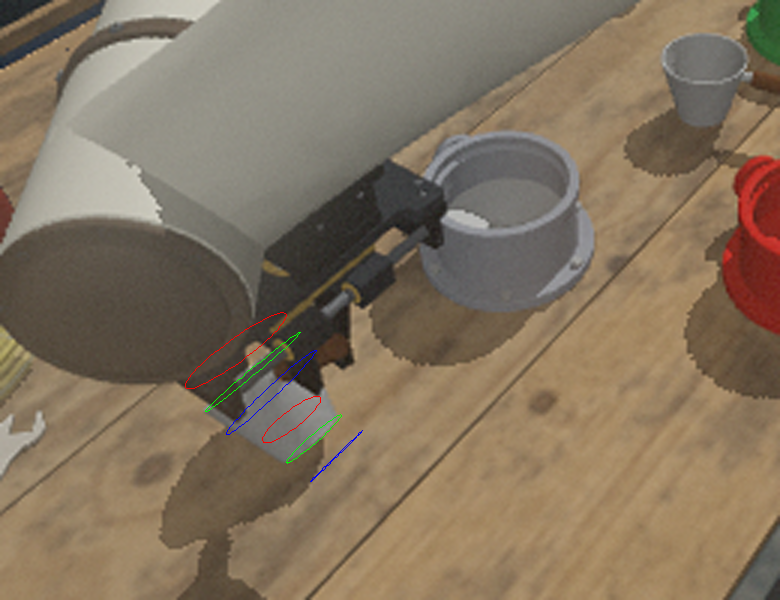

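```bash
python3 -m pendant '-1 0 8 -2 0;-1 0 8 -2 0;-1 0 8 -2 0;-1 0 8 -1 0;-1 0 8 0 0; -1 0 6 0 0;-1 0 0 0 0' 3;  python3 - <<'E'
from h import *
overlay(r.grab_frame("side"),[60,66,72],"ov3s.png")
overlay(r.grab_frame("top"),[60,66,72],"ov3t.png",box=(130,240,100,260),sc=5)
E
```

```text
t: 8.68
eef_pos: [588.5, 245.7, 313.9]
orientation: [[-0.004, 0.999, 0.033], [1.0, 0.003, 0.017], [0.017, 0.034, -0.999]]
force: [1.4, 0.6, 2.8]
grip_width: 16.8
grasp [593.8 248.4 150. ] t 8.72
grasp [593.6 248.4 150. ] t 8.78
```

View pics/ov3s.png

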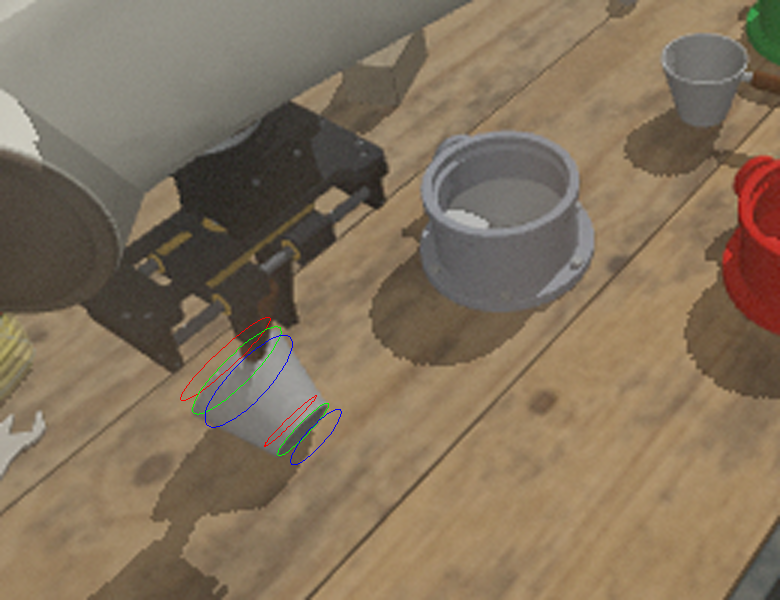

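View pics/ov3t.png

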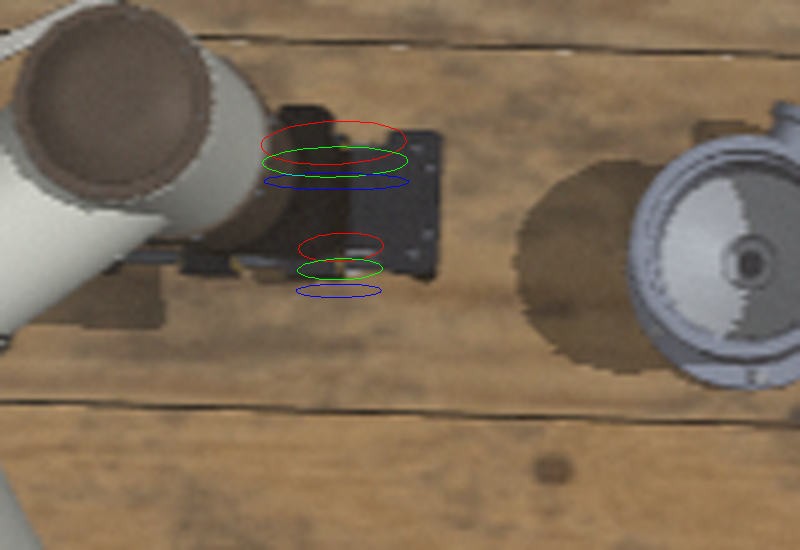

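```bash
python3 -m pendant '-1 0 5 0 0;-1 0 4 0 0;-1 0 0 0 0' 3; python3 -m pendant '-1 0 0 0 0;-1 0 0 0 0;-1 0 0 0 0' 60; python3 -m pendant '-1 0 0 -10 0;-1 0 0 -20 0;-1 0 0 -20 0;-1 0 0 -20 0;-1 0 0 0 0';  python3 - <<'E'
from h import *
overlay(r.grab_frame("side"),[66,71,76],"ov4s.png")
E
```

```text
t: 9.15
eef_pos: [597.2, 245.7, 314.0]
orientation: [[-0.004, 0.999, 0.032], [1.0, 0.004, 0.016], [0.016, 0.032, -0.999]]
force: [-0.1, -1.1, 2.1]
grip_width: 16.7
t: 9.52
eef_pos: [597.1, 245.7, 314.0]
orientation: [[-0.005, 0.999, 0.032], [1.0, 0.004, 0.016], [0.016, 0.032, -0.999]]
force: [-0.0, -0.6, 1.9]
grip_width: 15.9
t: 10.15
eef_pos: [593.7, 244.1, 383.8]
orientation: [[-0.003, 1.0, 0.025], [1.0, 0.003, 0.014], [0.014, 0.025, -1.0]]
force: [1.1, 0.3, -1.5]
grip_width: 16.0
grasp [597.  246.1 218.4] t 10.2
```

View pics/ov4s.png

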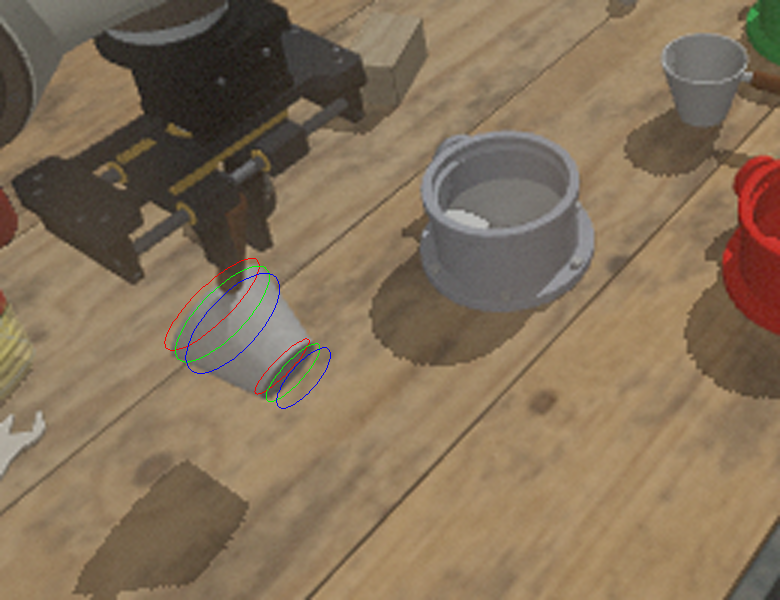

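```bash
python3 -m pendant '-1 0 0 -15 0;-1 0 0 -20 0;-1 -10 -6 -8 0;-1 -18 -10 0 0;-1 -20 -13 0 0;-1 -20 -13 0 0;-1 -20 -13 0 0;-1 -20 -13 0 0;-1 -20 -13 0 0;-1 -20 -13 0 0;-1 -15 -8 0 0;-1 0 0 0 0';  python3 - <<'E'
from h import *
overlay(r.grab_frame("side"),[66,71,76],"ov5s.png",box=(100,340,60,320))
E
```

```text
t: 11.7
eef_pos: [482.0, 69.8, 419.2]
orientation: [[-0.0, 1.0, 0.009], [1.0, 0.0, 0.007], [0.007, 0.009, -1.0]]
force: [-0.1, 0.5, -1.0]
grip_width: 16.0
grasp [483.9  71.5 255.3] t 11.75
```

View pics/ov5s.png

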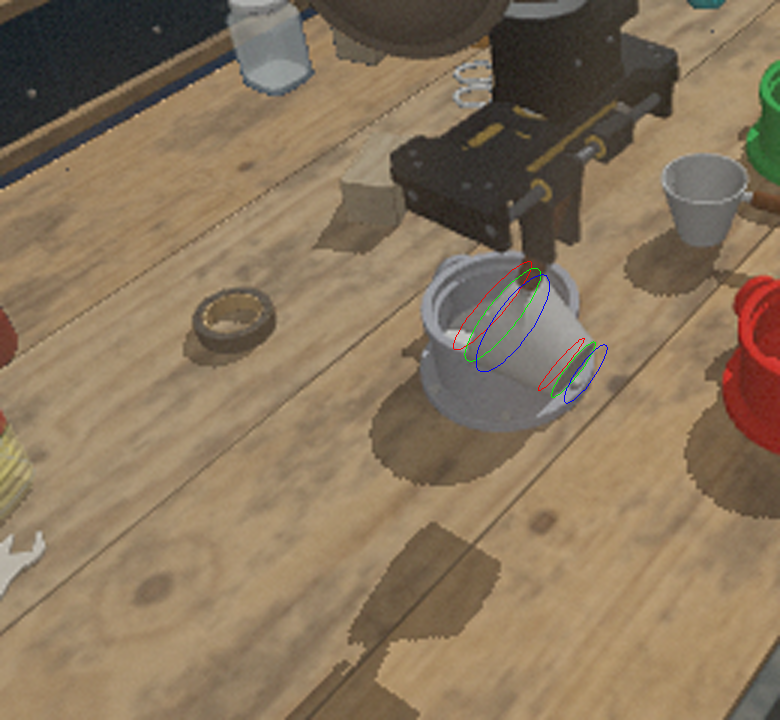

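```bash
python3 -m pendant '-1 -10 -8 3 0;-1 -13 -12 3 0;-1 -13 -12 3 0;-1 -13 -12 0 0;-1 -12 -12 0 0;-1 -8 -12 0 0;-1 0 -10 0 0;-1 0 0 0 0';  python3 - <<'E'
from h import *
overlay(r.grab_frame("side"),[66,71,76],"ov6s.png",box=(100,340,120,380))
E
```

```text
t: 12.75
eef_pos: [399.0, -3.1, 408.2]
orientation: [[-0.001, 1.0, 0.01], [1.0, 0.001, 0.007], [0.007, 0.01, -1.0]]
force: [1.8, -0.0, -2.0]
grip_width: 16.2
grasp [401.1  -1.7 244.3] t 12.8
```

View pics/ov6s.png

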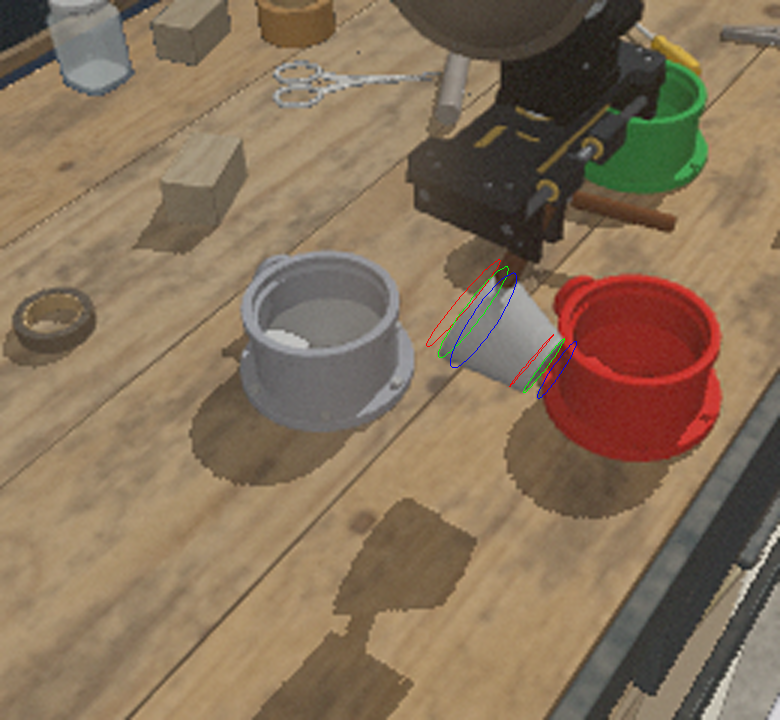

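```bash
python3 -m pendant '-1 3 0 -4 0;-1 1 0 0 0;-1 0 25 0 0;-1 0 42 0 0;-1 0 38 0 0;-1 0 0 0 0;-1 0 0 0 0';  python3 - <<'E'
from h import *
overlay(r.grab_frame("side"),[71],"ov7s.png",box=(100,340,120,380))
overlay(r.grab_frame("top"),[71],"ov7t.png",box=(130,240,180,340),sc=5)
E
```

```text
t: 13.68
eef_pos: [509.2, 3.7, 412.9]
orientation: [[-0.004, 1.0, 0.01], [1.0, 0.004, 0.007], [0.007, 0.01, -1.0]]
force: [-0.2, 0.4, -1.6]
grip_width: 16.2
grasp [510.7   4.9 249. ] t 13.72
grasp [510.5   4.9 249.3] t 13.78
```

View pics/ov7s.png

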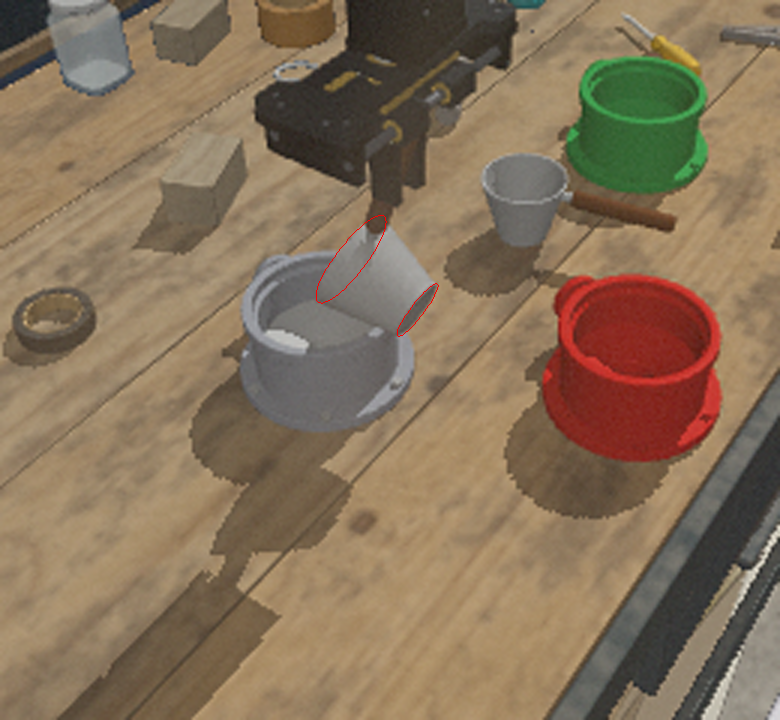

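View pics/ov7t.png

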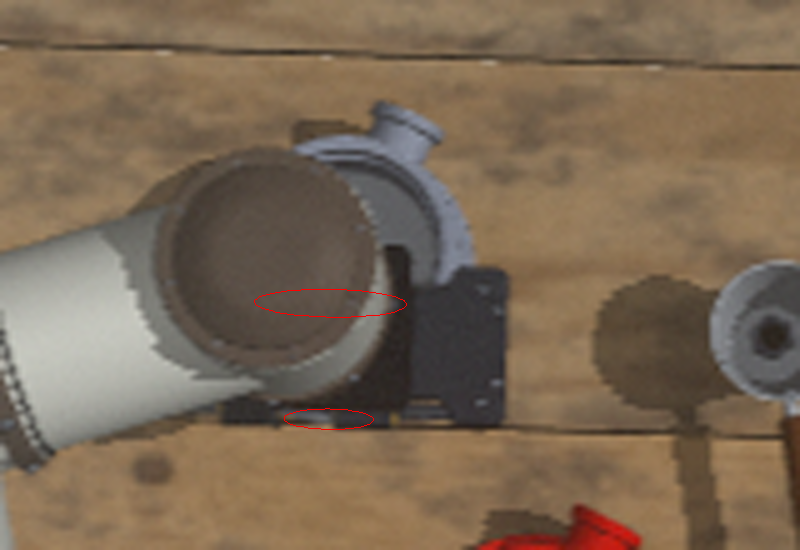

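```bash
python3 -m pendant '-1 0 0 -8 0;-1 8 0 -10 0;-1 15 0 0 0;-1 20 0 0 0;-1 20 0 0 0;-1 20 0 0 0;-1 20 0 0 0;-1 20 0 0 0;-1 18 0 0 0;-1 10 0 0 0;-1 0 0 0 0';  python3 - <<'E'
from h import *
f=r.grab_frame("top")
overlay(f,[],"ov8t.png",box=(130,240,180,340),sc=5)
for d in r.silhouettes(f,"ball_center"): print(d["p"],d["centre"])
E
```

```text
t: 15.15
eef_pos: [503.6, 166.0, 437.1]
orientation: [[-0.009, 1.0, 0.015], [1.0, 0.009, 0.012], [0.011, 0.015, -1.0]]
force: [0.3, -0.2, -1.4]
grip_width: 15.9
grasp [506.1 167.4 273.1] t 15.2
```

View pics/ov8t.png

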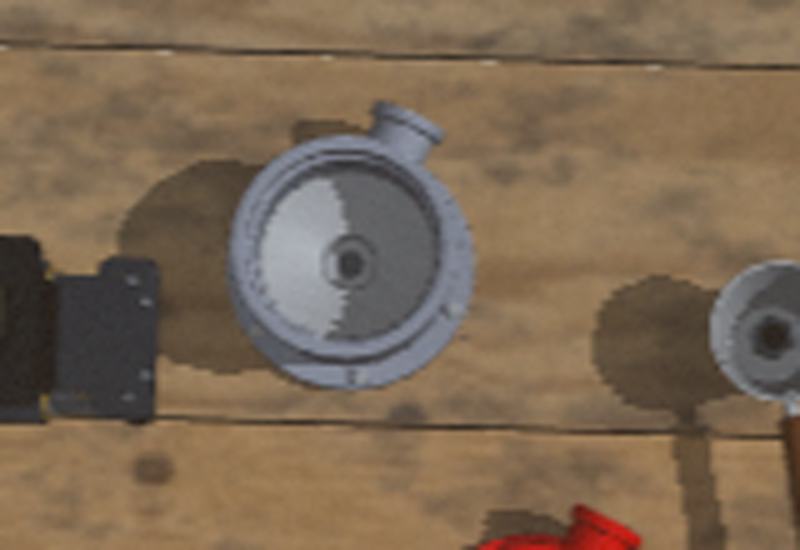

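```bash
python3 -m pendant '-1 -8 -5 0 0;-1 -15 -10 0 0;-1 -18 -12 4 0;-1 -18 -12 4 0;-1 -18 -12 4 0;-1 -18 -12 4 0;-1 -18 -10 4 0;-1 -18 -8 4 0;-1 -15 0 0 0;-1 -7 0 0 0;-1 0 0 0 0';  python3 - <<'E'
from h import *
overlay(r.grab_frame("side"),[71],"ov9s.png",box=(100,340,120,380))
E
```

```text
t: 16.62
eef_pos: [414.5, -3.8, 409.7]
orientation: [[0.0, 1.0, 0.016], [1.0, -0.0, 0.011], [0.011, 0.016, -1.0]]
force: [0.3, 0.6, -1.8]
grip_width: 15.9
grasp [417.1  -1.7 245.8] t 16.68
```

View pics/ov9s.png

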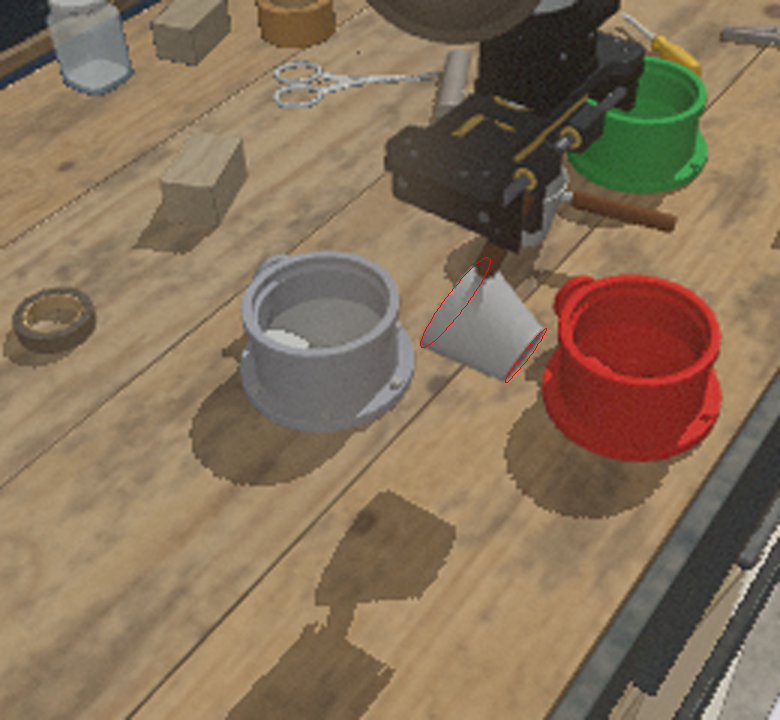

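```bash
python3 -m pendant '-1 3 0 -4 0;-1 2 0 0 0;-1 0 20 0 0;-1 0 30 0 0;-1 0 42 0 0;-1 0 42 0 0;-1 0 -50 0 0;-1 0 -45 0 0;-1 0 0 0 0;-1 0 0 0 0';  python3 - <<'E'
from h import *
f=r.grab_frame("side")
overlay(f,[71],"ov10s.png",box=(100,340,120,380))
f=r.grab_frame("top")
overlay(f,[],"ov10t.png",box=(130,240,180,340),sc=5)
for d in r.silhouettes(f,"ball_center"): print(d["p"],d["centre"])
E
```

```text
t: 17.92
eef_pos: [461.2, 8.2, 408.5]
orientation: [[-0.008, 1.0, 0.005], [1.0, 0.008, 0.008], [0.008, 0.006, -1.0]]
force: [-0.5, -0.1, -0.2]
grip_width: 15.8
grasp [461.9   9.4 244.5] t 17.98
grasp [462.    9.3 244.4] t 18.02
0.5 [247.5, 186.1]
```

View pics/ov10s.png

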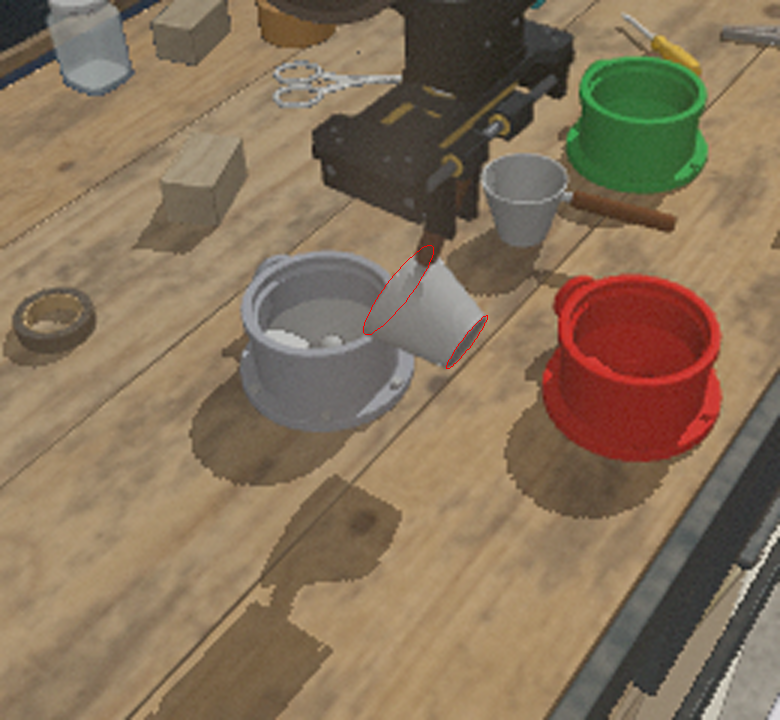

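View pics/ov10t.png

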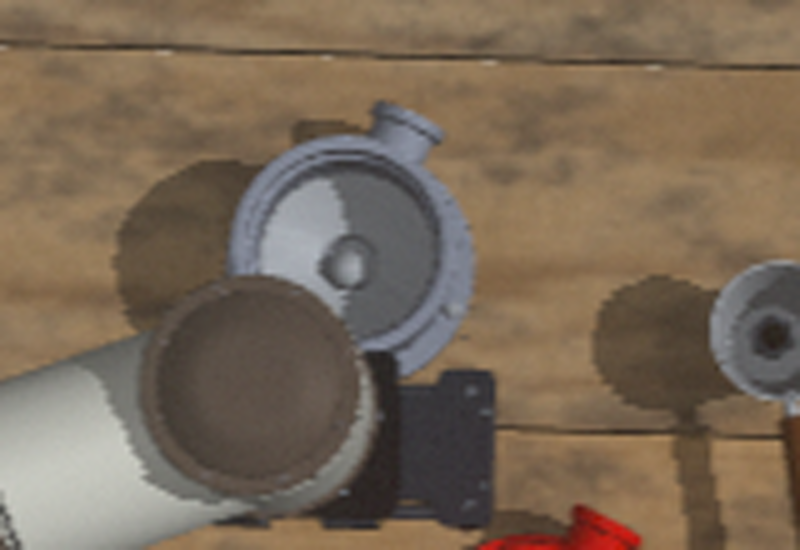

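```bash
python3 -m pendant '-1 0 0 -15 0;-1 0 0 -20 0;-1 15 0 0 0;-1 35 0 0 0;-1 40 10 0 0;-1 40 25 0 0;-1 40 30 0 0;-1 35 30 0 0;-1 25 25 0 0;-1 0 10 0 0;-1 0 0 0 0'
python3 - <<'E'
from h import *
overlay(r.grab_frame("side"),[71],"ov11s.png")
E
```

```text
t: 19.45
eef_pos: [594.8, 252.5, 437.0]
orientation: [[-0.006, 1.0, -0.005], [1.0, 0.006, 0.006], [0.006, -0.005, -1.0]]
force: [-0.5, -0.6, -0.6]
grip_width: 15.8
grasp [593.6 253.3 273. ] t 19.5
```

View pics/ov11s.png

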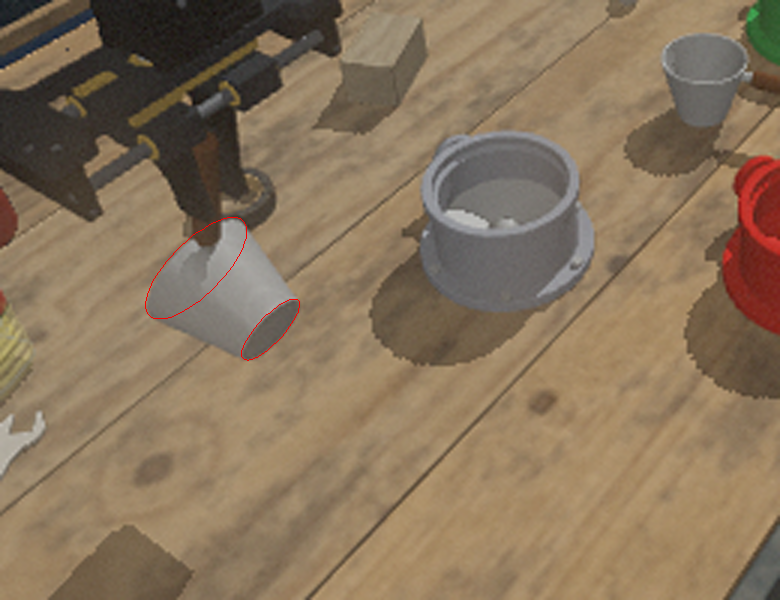

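```bash
python3 -m pendant '-1 0 0 30 0;-1 0 0 35 0;-1 0 0 30 0;-1 0 0 12 0;-1 0 0 4 0;-1 0 0 0 0'; python3 -m pendant '-1 0 0 5 0;-1 0 0 0 0;-1 0 0 0 0'
```

```text
t: 20.25
eef_pos: [591.3, 249.9, 328.1]
orientation: [[-0.003, 1.0, 0.001], [1.0, 0.003, 0.01], [0.01, 0.001, -1.0]]
force: [0.7, 0.1, -0.5]
grip_width: 15.8
t: 20.62
eef_pos: [591.7, 250.2, 325.5]
orientation: [[-0.003, 1.0, 0.005], [1.0, 0.003, 0.012], [0.012, 0.005, -1.0]]
force: [0.1, -0.3, -0.7]
grip_width: 15.8
```

```bash
python3 -m pendant '-1 0 0 7 0;-1 0 0 5 0;-1 0 0 2 0;-1 0 0 0 0'
```

```text
t: 21.12
eef_pos: [591.9, 250.6, 314.2]
orientation: [[-0.005, 1.0, 0.007], [1.0, 0.005, 0.012], [0.012, 0.007, -1.0]]
force: [-1.5, -0.1, -0.3]
grip_width: 16.0
```

```bash
python3 -m pendant '-1 0 0 0 0;-1 0 0 0 0;-1 0 -6 1 0;-1 0 -7 1 0;-1 0 -8 1 0;-1 0 -8 1 0;-1 0 -8 2 0;-1 0 -8 2 0;-1 0 -8 2 0;-1 0 -6 2 0;-1 0 0 0 0' 4
python3 - <<'E'
from h import *
overlay(r.grab_frame("side"),[46,53,60],"ov12s.png")
E
```

```text
t: 22.5
eef_pos: [528.8, 250.5, 300.4]
orientation: [[-0.006, 1.0, 0.009], [1.0, 0.005, 0.013], [0.013, 0.009, -1.0]]
force: [0.8, -0.4, 0.4]
grip_width: 16.8
grasp [530.6 252.7 136.6] t 22.55
```

View pics/ov12s.png

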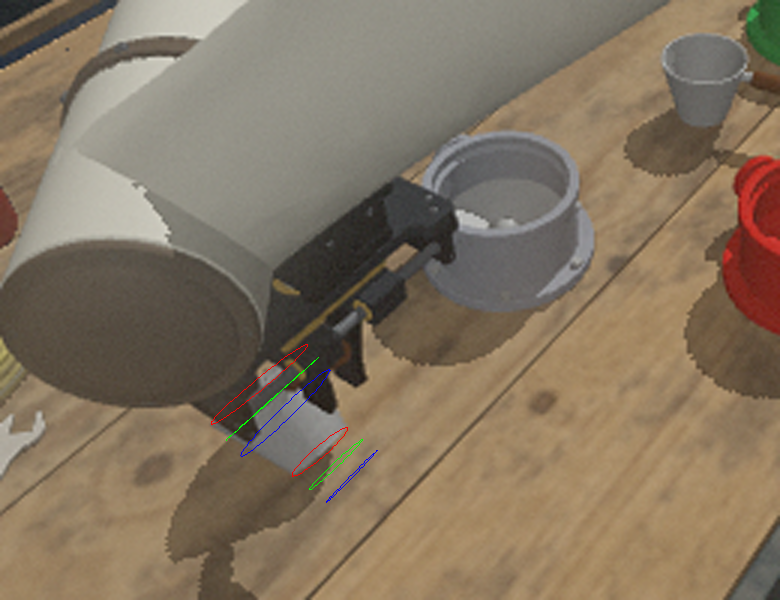

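```bash
python3 -m pendant '-1 0 -10 6 0;-1 0 -10 6 0;-1 0 -9 7 0;-1 0 -9 9 0;-1 0 -9 9 0;-1 0 -8 10 0;-1 0 -8 11 0;-1 0 0 0 0' 4
python3 - <<'E'
from h import *
overlay(r.grab_frame("side"),[5,12,20],"ov13s.png")
E
```

```text
t: 23.55
eef_pos: [460.7, 250.3, 237.4]
orientation: [[-0.005, 1.0, 0.005], [1.0, 0.005, 0.011], [0.01, 0.005, -1.0]]
force: [-0.9, 0.5, 0.8]
grip_width: 16.3
grasp [462.2 252.3  74. ] t 23.6
```

View pics/ov13s.png

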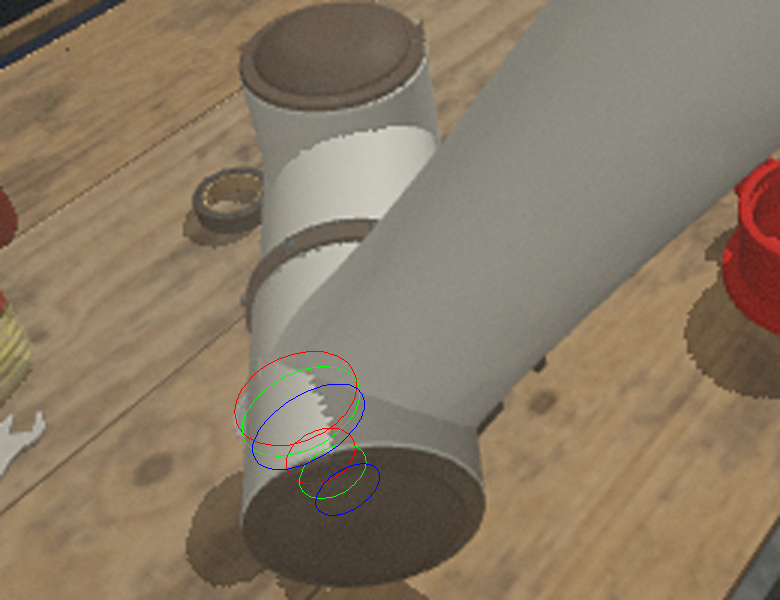

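```bash
python3 -m pendant '-1 0 -5 9 0;-1 0 -4 8 0;-1 0 0 2 0;-1 0 0 1 0;-1 0 0 0 0' 4
```

```text
t: 24.22
eef_pos: [452.5, 250.9, 216.8]
orientation: [[-0.005, 1.0, 0.008], [1.0, 0.005, 0.012], [0.012, 0.008, -1.0]]
force: [-1.2, 0.2, 0.6]
grip_width: 16.9
```

```bash
python3 - <<'E'
from h import *
overlay(r.grab_frame("top"),[0],"ov14t.png",box=(130,240,100,260),sc=5)
E
python3 -m pendant '-0.8 0 0 0 0;-0.6 0 0 0 0;-0.4 0 0 0 0;0 0 0 0 0;0.5 0 0 0 0;1 0 0 0 0;1 0 0 0 0;1 0 0 0 0;1 0 0 0 0;1 0 0 0 0;1 0 0 0 0;1 0 0 0 0'
```

```text
grasp [453.8 252.9  52.9] t 24.27
t: 25.78
eef_pos: [453.3, 251.3, 217.5]
orientation: [[-0.005, 1.0, 0.01], [1.0, 0.005, 0.014], [0.014, 0.01, -1.0]]
force: [-0.8, -0.6, 0.1]
grip_width: 87.0
```

View pics/ov14t.png

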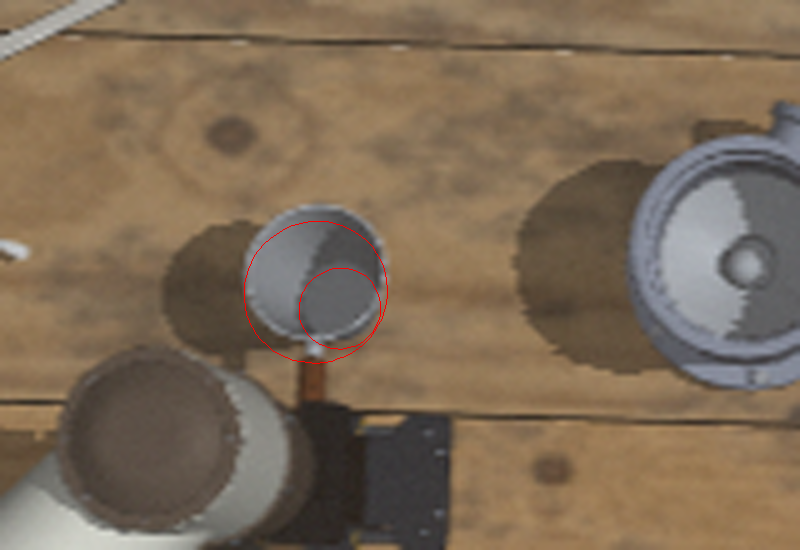

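Opened fully; the pan is upright and empty and the ball bright in the pocket. Now retreat straight up and check.

```bash
python3 -m pendant '1 0 0 -20 0;1 0 0 -35 0;1 0 0 -40 0;1 0 0 -40 0;1 0 -40 -30 0;1 0 -40 0 0;1 40 0 0 0;1 50 0 0 0;1 50 0 0 0;1 0 0 0 0;1 0 0 0 0'
python3 - <<'E'
from h import *
np.set_printoptions(suppress=True,precision=1)
f=r.grab_frame("side");overlay(f,[],"ov15s.png")
t=r.grab_frame("top");overlay(t,[],"ov15t.png",box=(130,250,100,360),sc=3)
for n in("ball_center","ball_pan_grip"):
  for k in (f,t):
    for d in r.silhouettes(k,n): print(n,d["p"],d["centre"],atz(k,*d["centre"],24.5))
E
```

```text
t: 27.15
eef_pos: [367.8, 390.3, 389.2]
orientation: [[-0.003, 1.0, 0.008], [1.0, 0.003, 0.014], [0.014, 0.008, -1.0]]
force: [-0.3, -0.6, 0.4]
grip_width: 86.8
grasp [369.3 392.6 225.3] t 27.2
grasp [369.4 392.3 225.5] t 27.25
ball_pan_grip 0.75 [162.5, 190.2] [569.  263.6  24.5]
```

View pics/ov15s.png

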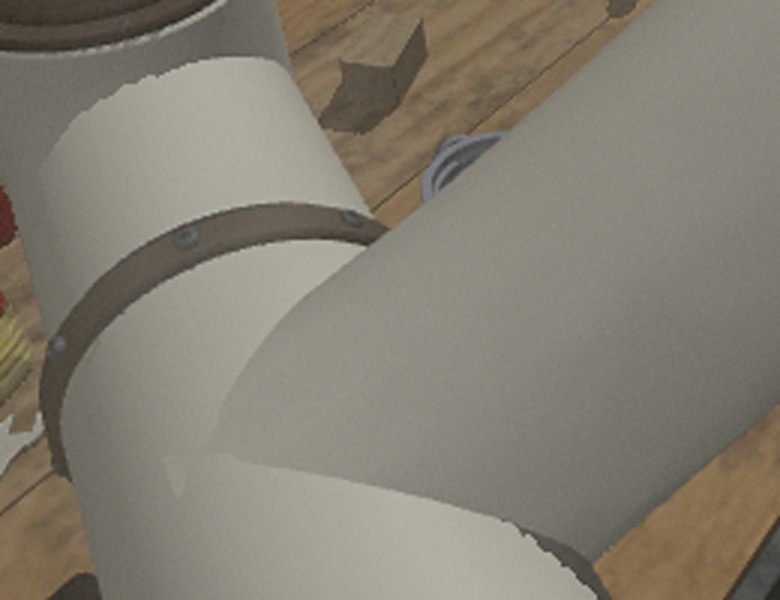

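View pics/ov15t.png

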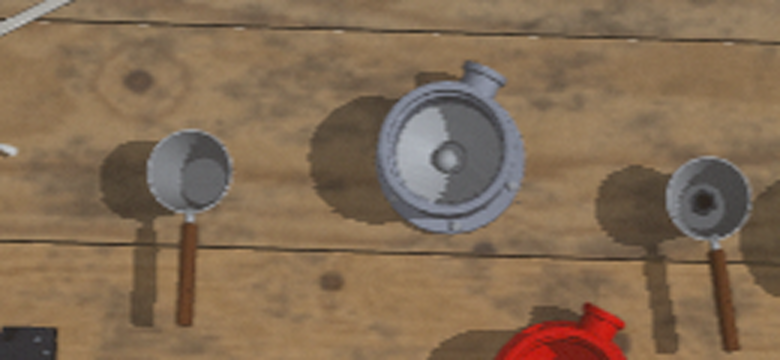

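Run:
```python
from h import *
t=r.grab_frame("top");print(atz(t,249.5,182.5,24.5),atz(t,250,182.8,12.5), r.state()["force"])
print(r.finish_job())
```

```text
[600.06415912   2.99904748  24.5       ] [601.1848605   2.1288874  12.5      ] [-0.7139722  -0.09023444 -0.34115381]
the job is handed in; nothing more can be done
None
```

The ball is in the valve's seat pocket and its pan stands empty and upright on the bench. The job was handed in at about 27 s, and no verdict was reported.

- **Tilting:** The moves only turn the tool about its own axis, so I gripped the handle lightly and rolled the pan on its foot edge against the bench to about 70°. I then gripped it at 60 N and carried it over the valve.
- **Pouring:** The first jolt did not free the ball. A second one, forward then sharply back over the opening, threw it in.
- **Standing the pan:** I tipped the pan back upright the same way near where it started, then released it.

**Last checks**
- **Ball:** In the top view it lies in the pocket, about 1.5 mm from the seat axis. That position is read from the picture by eye, because the network did not report the ball in the last pictures.
- **Pans:** The ball's pan is empty and looks upright. The nut pan looks unmoved.
- **Gripper:** It is open and clear of everything, and the force reading is within noise.
- **Not confirmed:** The arm blocked the side camera at the end, so the pan being upright is confirmed from the top view only. I planned the pan to clear the valve by about 14–18 mm and saw no sign of contact in the pictures or forces. I did not measure that contact directly.

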